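Hang the skewer carrier over the burner and hold the ignition lever at the third click

ROBOT

A 6-joint arm with a two-finger parallel gripper is mounted at the origin on the work surface. World frame = base frame: x ahead of the robot, y to its left, z up, the work surface at z = 0. Lengths are in m, angles in rad, forces in N, time in s.
With the tool pointing down it reaches from about 0.35 to 1 m from the base axis. Payload 7.1 kg.
Tool frame: the origin (TCP) lies midway between the tips of the shut fingers; the grasp point (between the pads) lies 19 mm behind it; z points along the fingers, y is the line along which they close (so a half turn about z gives the same grasp; the last joint's range is limited). The gripper opens to 85 mm and grips with 20 to 120 N. Pads are 22 mm wide; open, the fingers measure 114 mm over their backs; the gripper's body (76 mm by 85 mm) begins 54 mm behind the grasp point. The pads swing forward as they close: fully open they stand 13 mm farther back than shut.
Start: joints at [1.327, 0.423, 1.63, -0, 1.089, -0.019], TCP at [0.139, 0.609, 0.231] pointing down, gripper open.
Joint ranges: [-3, 3], [-0.9, 2.11], [0.09, 2.58], [-1.31, 4.45], [0.11, 2.69], [-2.54, 2.54]. Speed limits (rad/s): [2.39, 2.39, 3.01, 3.14, 3.14, 3.14].

INTERFACE

Orientations are given as a rotation vector (axis times angle).
In Python, from bench import r, eyes, job, finder gives the robot as it stands.
- The arm moves only by the tool jog_arm, never from a script. Its argument "plan" is a list of rows, each an object with "slide": the shift along the tool's x, y, z in cm, a list of three; "turn": the turn about the tool's z in degrees. A call has 1 to 20 rows; each row shifts and turns the commanded pose from where the row before left it, along the tool's axes as they then stand; what a row does not reach is not made up. A row lasts 1/10 s, in which the tool goes at most 50 mm and 8.59 degrees, less where a joint would pass 70% of its speed; a pose out of reach is approached as far as the arm can. A call with a gripper value outside its range is refused whole. "claw" is the finger opening in cm, from 0 to 8.54, set as the call begins (left out, the last holds). The fingers move at their own pace and stop on an object; "newtons" is the grip in N (left out, the last holds). Time passes only in rows, so rows that do not move let the fingers close. It gives the time, the measured TCP pose, the force, the opening and the grip force at its end, in the units of the state.
- r.get_obs(): the state, without advancing time (a new reading comes with each control period).
- eyes.read_camera(name): name is "scene" or "top" or "wrist"; returns a dict with "img" (420x560x3 uint8, red, green, blue), "mtx" (3x3 intrinsics, pixels), "k1" (the pictures are not rectified: a ray, as slopes to the right and down, at radius r is drawn at 1 + k1 r^2 times it, then the intrinsics apply), "pose" (4x4, takes a point from camera to world coordinates). Camera axes: x right, y down, z forward; pixel columns grow to the right and rows downward; lengths in m; the calibration is good to about 2 mm. A picture is of the moment at which its call begins. There is no depth.
- job.close_job(): hands the job in; it is judged then, once.
Trained networks look in the newest picture that a camera, given by its name, has taken for a name from the list of things; names that differ only in an ending like _2 or _b are one class to them, and where a whole thing is asked for, a point or a joint stands for the part that bears it (a point fixed in the world has none). Each returns a list of dicts, best first, with "score" (0 to 1); they miss things now and then, are a little off and sometimes report something else, mostly with a low value. They report only what shows in the picture. A call takes as long as a camera call. They do not tell look-alikes from the thing itself.
- finder.recognise(camera, target): "bbox" ([left, top, right, bottom] in pixels, round what is visible of it).
- finder.cut_out(camera, target): "mask" (420x560 bool, what is visible of it) and "bbox" ([left, top, right, bottom] in pixels, round what is visible of it).
- finder.place_of(camera, target): "at" ([row, column] in pixels: a listed point, or the origin of a listed thing).
The state is a dict: "time_s": time; "joints": joint angles; "qd": joint speeds; "tau": joint torques, N m; "eef_pos": TCP position; "tool_rot": TCP orientation; "wrist_force": force on the tool from outside, world axes, zero at the start; "moment": the same for the moment, N m; "gripper_width": finger opening in m; "grip_force": force on a finger pad.
Only numpy, scipy, OpenCV 4.12 (cv2) and the standard library are available. Lean on these libraries where they do the work, as an engineer would, in place of code of your own. Each camera call takes 0.05 s, during which the arm holds its last target. There are 200 camera calls.

TASK

Hook the steel skewer carrier onto the rail at the open end, clear of the wind guard, slide it along behind the guard until it hangs centred on the pointed mark pin, and let go of it. Then press the burner control's spring-return lever down with the gripper past the first two clicks to the third, in line with the lowest peg of its quadrant and not on past it, and finish while still holding it there. Leave the other things where they are.

Things in the scene. Friction and masses are not known exactly. Their poses are not given: they have to be found in the camera images.
- stand: fixed rail stand; origin on the work surface under the middle of the rail. Steel rail, 12 mm thick, along its y axis at x = 0, centre line 190 mm up, between posts at y = -215 and +215 mm no taller than that line. The robot's side is -x. A low burner block (36 mm high) lies under the rail from y = +20 to +190 mm
- guard_end (a point): top corner of the sheet-metal wind guard at its open end. The guard, 135 mm tall, 3 mm thick, stands 60 mm in front of the rail (stand x = -60 mm) from stand y = +10 to +215 mm and blocks the way to the rail from the front there. From stand y = -205 to 0 mm the rail is open to the front. Axes as the stand's
- mark_point (a point): the marked point on the rail's centre line (190 mm up); axes as the stand's, y along the rail. The mark itself is an upright steel pin with a pointed cone head, 205 mm tall, standing 55 mm behind the rail (stand +x) exactly opposite this point
- carrier_grip (a point): grasp centre of the wooden grip tab on top of the skewer carrier (loose, 0.2 to 0.5 kg, standing upright at the start), 152 mm above the carrier's underside. The tab is 10 mm thick along x, 24 mm wide along y and goes from 125 to 170 mm up. Axes are the carrier's: z up, x from the hook's post towards its short free leg
- carrier_saddle (a point): underside of the hook's crown, 119 mm above the carrier's underside, 33 mm below carrier_grip: it rests on the rail's top, so 6 mm above the rail's centre line when hung. The steel hook is an upside-down J, 24 mm wide along y: post at x = -11 to -17 mm down to the tray, short free leg at x = +11 to +17 mm ending 25 mm below this point
- carrier_tray (a point): top centre of the carrier's tray, 34 mm above its underside. The tray is 60 mm (x) by 90 mm (y), right under the hook. Tray to leg tip is 60 mm of open height: with carrier x along stand x, the rail goes in level there from the front, leg tip above the rail and tray below it; move to stand +x until the crown is over the rail, then lower
- control: fixed grey control box, 90 (x) by 100 (y) mm, 108 mm tall; origin under its centre. The lever is on its -x face and sticks out along -x, swinging in the x-z plane at y = 0. Beside it, 14 to 18 mm to +y, is a quadrant disc with four short radial pegs (reaching 62 mm from the pivot): from the top, rest, first, second and third click
- dial_pivot (a point): pivot of the lever, 85 mm above the work surface, 55 mm from the box's centre along its -x; axes as the box's
- dial_pad (a point): top centre of the lever's black thumb pad, 85 mm from the pivot along the lever and 4 mm above its centre line; the pad is 28 mm along the lever and 26 mm wide. Moves with the lever
- dial (a joint): lever angle in rad, 0 at rest, growing as the pad is pressed down, stop at 0.9. At angle q the lever points q - 0.35 rad below level (0.35 above it at rest). Clicks (detents) at 0.2, 0.4 and 0.6. A spring returns it to 0 when let go: about 3 N at the pad at rest, 6 N at the third click, plus or minus 1.4 N from the clicks
- basting_cup: steel basting cup, 64 mm across, 60 mm tall (bystander, leave it alone)
- garlic_roaster: lidded terracotta garlic roaster, 122 mm across, 100 mm tall (bystander, leave it alone)
- tub: empty clear plastic tub, 90 x 150 x 75 mm (bystander, leave it alone)
- tongs: yellow silicone tongs lying flat, 230 mm long, 15 mm high (bystander, leave it alone)
- sauce_bottle: amber glass sauce bottle, 60 mm across, 170 mm tall (bystander, leave it alone)
- basting_brush: basting brush lying flat (bystander, leave it alone)
- spice_jar: spice jar, 48 mm across, 90 mm tall (bystander, leave it alone)
Not all that is in view belongs to the job. Of the things shaped like the part that bears mark_point, the bare steel one is meant.

How it is judged:
By the outcome, as a careful person would: the job done as asked, in the order asked, and still so for the second after the job is handed in, while the arm keeps its last pose, push and grip.
It also fails if it takes over 67 s, if anything falls off the work surface, if the arm or the gripper's body presses on something with over 40 N, if the wrist force passes 120 N, or if a joint passes its speed limit or range.

## Working session

There is one attempt and no reset: what is moved stays moved. The work goes in short steps, Python scripts to look and compute and a tool call to move; the robot and the scene stay as the last step left them, time stands still between calls to the robot, and variables do not carry over. Pictures are saved under pics/ and viewed, at most 10 in all, crops included, and the job is handed in when it is done.

Besides the shell and the picture viewer there is one more tool, called as name(argument=value, ...) on one line, values as JSON. jog_arm: Moves the arm, as the interface text tells. Its arguments: {"type":"object","properties":{"plan":{"type":"array"},"claw":{"type":"number"},"newtons":{"type":"number"}},"required":["plan"]}

```bash
mkdir -p pics
cat > h.py <<'E'
import numpy as np, cv2
from bench import r, eyes, job, finder
def shot(n,save=None):
    c=eyes.read_camera(n)
    if save: cv2.imwrite('pics/'+save,c['img'][:,:,::-1])
    return c
def ray(c,rc):
    K=c['mtx'];d=np.array([c['k1'],0,0,0,0],float)
    u=cv2.undistortPoints(np.array([[[rc[1],rc[0]]]],float),K,d)[0,0]
    P=np.array(c['pose']);v=P[:3,:3]@np.array([u[0],u[1],1]);return P[:3,3],v/np.linalg.norm(v)
def atz(c,rc,z):
    o,v=ray(c,rc);return o+v*(z-o[2])/v[2]
def tri(L):
    A=np.zeros((3,3));b=np.zeros(3)
    for o,v in L:
        M=np.eye(3)-np.outer(v,v);A+=M;b+=M@o
    p=np.linalg.solve(A,b);return p,[np.linalg.norm((np.eye(3)-np.outer(v,v))@(p-o)) for o,v in L]
def proj(c,p):
    P=np.array(c['pose']);q=P[:3,:3].T@(np.array(p)-P[:3,3]);
    d=np.array([c['k1'],0,0,0,0],float)
    u=cv2.projectPoints(q.reshape(1,1,3),np.zeros(3),np.zeros(3),c['mtx'],d)[0][0,0];return u[::-1]
E
python3 - <<'E'
from h import *
np.set_printoptions(precision=3,suppress=True)
Z=dict(stand=0,guard_end=.135,mark_point=.19,carrier_grip=.152,carrier_saddle=.119,carrier_tray=.034,control=0,dial_pivot=.085,dial_pad=.118,basting_cup=0,garlic_roaster=0,tub=0,tongs=0,sauce_bottle=0,basting_brush=0,spice_jar=0)
for n in ['scene','top']:
    c=shot(n,n+'0.png')
    print(n,np.array(c['pose'])[:3,3])
    for t,z in Z.items():
        for k in finder.place_of(n,t)[:4]:
            print(t,round(k['score'],2),np.array(k['at']).round(1),atz(c,k['at'],z))
print(r.get_obs())
E
```

```text
scene [ 1.388 -0.265  0.795]
stand 0.63 [277.2 270.3] [ 0.646 -0.009  0.   ]
stand 0.24 [215.  316.7] [0.439 0.242 0.   ]
guard_end 0.62 [229.2 257.3] [ 0.591 -0.019  0.135]
guard_end 0.42 [332.4 217. ] [ 0.871 -0.206  0.135]
mark_point 0.71 [192.3 361. ] [0.622 0.281 0.19 ]
mark_point 0.66 [181.4 274.5] [0.467 0.083 0.19 ]
mark_point 0.6 [328.6 142.2] [ 0.848 -0.336  0.19 ]
carrier_grip 0.97 [213.4 185.3] [ 0.462 -0.183  0.152]
carrier_saddle 0.8 [223.7 187.4] [ 0.466 -0.184  0.119]
carrier_saddle 0.72 [216.6 315.7] [0.587 0.16  0.119]
carrier_tray 0.59 [246.6 191.2] [ 0.465 -0.186  0.034]
control 0.92 [214.8 315.9] [0.437 0.24  0.   ]
control 0.48 [319.3 285.4] [ 0.797 -0.027  0.   ]
dial_pivot 0.85 [200.5 302.8] [0.453 0.183 0.085]
dial_pivot 0.38 [214.9 318.8] [0.543 0.194 0.085]
dial_pivot 0.33 [195.4 281.6] [0.397 0.133 0.085]
dial_pad 0.57 [195.9 283.6] [0.448 0.119 0.118]
dial_pad 0.26 [198.8 304.2] [0.489 0.17  0.118]
dial_pad 0.24 [288.4 357. ] [0.871 0.122 0.118]
basting_cup 0.4 [199.5 302.5] [0.334 0.238 0.   ]
garlic_roaster 0.95 [319.9 285.2] [ 0.799 -0.029  0.   ]
garl
[... 1254 characters left out ...]
tub 0.77 [219.8 158.5] [ 0.572  0.406 -0.   ]
tongs 0.83 [187.7 409.5] [ 0.677 -0.35   0.   ]
sauce_bottle 0.73 [157.9 357.2] [ 0.767 -0.191  0.   ]
basting_brush 0.82 [148.3 234.8] [0.792 0.183 0.   ]
spice_jar 0.84 [260.  134.7] [0.452 0.472 0.   ]
{'time_s': 1.7, 'joints': array([ 1.327,  0.423,  1.63 ,  0.   ,  1.089, -0.019]), 'qd': array([-0.001,  0.001, -0.   ,  0.   ,  0.002,  0.   ]), 'tau': array([ -0.001, -55.733, -28.213,  -0.   ,   0.001,  -0.   ]), 'eef_pos': array([0.139, 0.609, 0.231]), 'tool_rot': array([-0.352, -3.122,  0.   ]), 'wrist_force': array([-0.424,  0.3  , -0.538]), 'moment': array([ 0.01 , -0.007,  0.009]), 'grip_force': 0.0, 'gripper_width': 0.08551579086119343}
```

Run:
```python
import cv2
a=cv2.imread('pics/scene0.png');b=cv2.imread('pics/top0.png')
cv2.imwrite('pics/a.png',cv2.resize(a[130:380,130:430],(720,600),interpolation=3))
cv2.imwrite('pics/b.png',cv2.resize(b[110:320,130:410],(800,600),interpolation=3))
```

```text
(no output)
```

View pics/a.png

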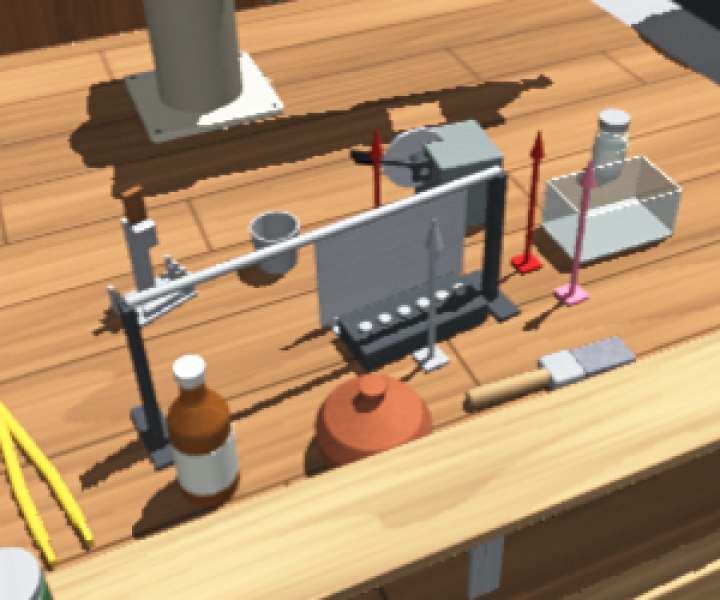

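View pics/b.png

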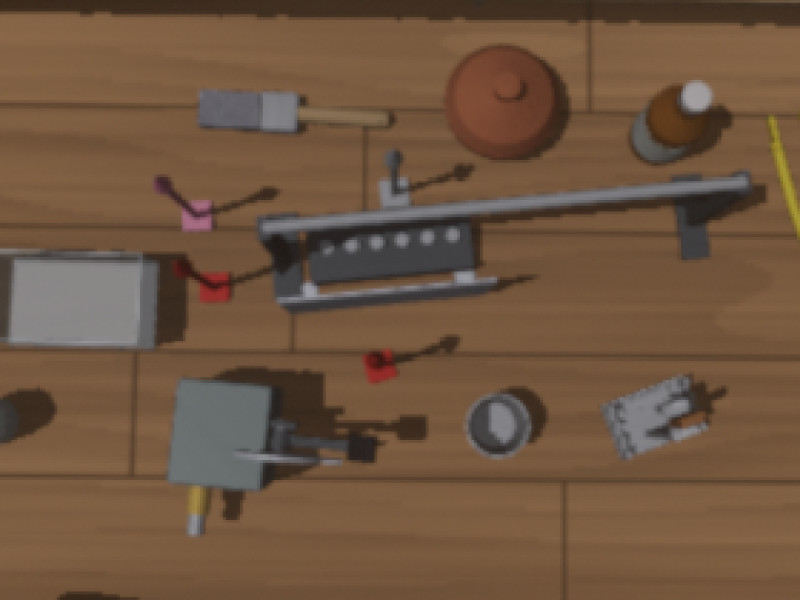

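Pointed pins: steel one at scene (222,311) / top (165,268); look-alikes are red at scene (186,286) and (186,354), and pink at (199,376). Only the grey one is bare steel, and it stands behind the rail. I'll confirm it in an enlarged crop, along with the carrier's orientation.

Run:
```python
import cv2,numpy as np
a=cv2.imread('pics/scene0.png');b=cv2.imread('pics/top0.png')
f=lambda i,r,c:cv2.resize(i[r:r+75,c:c+100],(400,300),interpolation=3)
o=np.vstack([np.hstack([f(a,215,265),f(b,150,230)]),np.hstack([f(a,200,140),f(b,225,325)])])
cv2.imwrite('pics/c.png',o)
```

```text
(no output)
```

View pics/c.png

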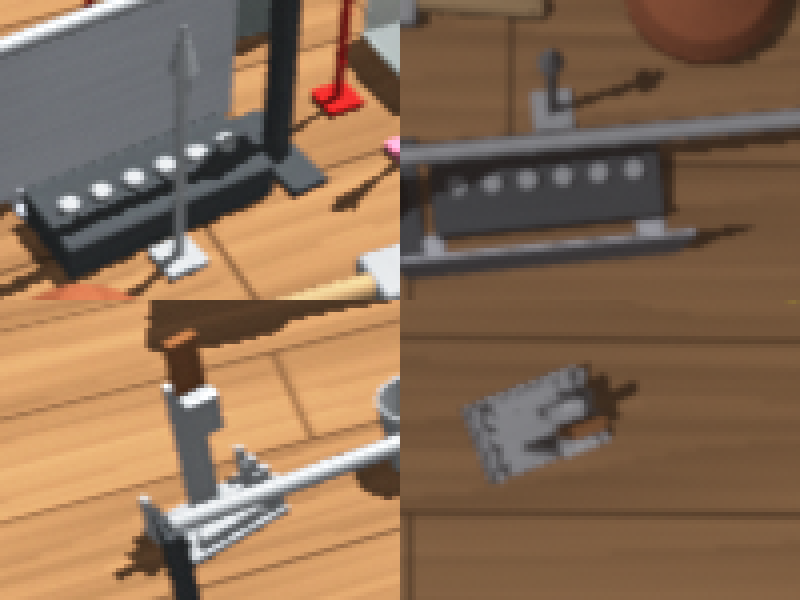

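Run:
```python
from h import *
np.set_printoptions(precision=4,suppress=True)
S=shot('scene');T=shot('top')
g=cv2.GaussianBlur(T['img'].astype(float).sum(2),(0,0),.6)
# rail centre in top: brightest row near the expected line
P=[]
for c in range(228,388,4):
    r0=190.0-(c-222.8)*15.8/168; rr=np.arange(int(r0)-4,int(r0)+6)
    w=g[rr,c]; w=np.clip(w-np.sort(w)[4],0,None); P.append(atz(T,(((w*rr).sum()/w.sum()),c),.192)[:2])
P=np.array(P);vx,vy,x0,y0=cv2.fitLine(P.astype(np.float32),cv2.DIST_HUBER,0,.01,.01).ravel()
if vy<0: vx,vy=-vx,-vy
res=(P-[x0,y0])@[vy,-vx]; print('rail dir',vx,vy,'yaw',np.degrees(np.arctan2(-vx,vy)),'res',res.std(),abs(res).max())
Y=np.array([vx,vy]);X=np.array([vy,-vx])
tip,e=tri([ray(S,(222.3,310.5)),ray(T,(164.5,267.5))]);print('tip',tip,e)
print('base',atz(S,(280,309.5),0),atz(T,(177,268),0))
print('tip@205',atz(S,(222.3,310.5),.205),atz(T,(164.5,267.5),.205))
for nm,p in [('tip',tip[:2]),('baseS',atz(S,(280,309.5),0)[:2]),('baseT',atz(T,(177,268),0)[:2]),('guardS',atz(S,(229.2,257.3),.135)[:2]),('guardT',atz(T,(209.1,302.1),.135)[:2])]:
    print(nm,'perp',(p-[x0,y0])@X,'foot',np.array([x0,y0])+Y*((p-[x0,y0])@Y),'s',(p-[x0,y0])@Y)
for nm,rc in [('railL',(110+229/2.857,130+262/2.857)),('railR',(110+183/2.857,130+748/2.857))]:
    p=atz(T,rc,.192)[:2];print(nm,p,'s',(p-[x0,y0])@Y)
# scene check of rail
print('rail centre proj in scene',proj(S,[x0,y0,.19]))
for t in ['carrier_grip','control','dial_pad']:
    for n in ['scene','top']:
        for k in finder.cut_out(n,t)[:1]:
            q=np.argwhere(k['mask']).astype(np.float32); print(t,n,len(q),cv2.minAreaRect(q),k['bbox'])
p,e=tri([ray(S,(213.4,185.3)),ray(T,(256.6,367.7))]);print('grip',p,e)
p,e=tri([ray(S,(200.5,302.8)),ray(T,(262.4,228.5))]);print('pivot',p,e)
p,e=tri([ray(S,(195.9,283.6)),ray(T,(268.4,256.2))]);print('pad',p,e)
# red pin by colour, top+scene
for n,c in (('S',S),('T',T)):
    i=c['img'].astype(int);m=((i[:,:,0]>110)&(i[:,:,1]<60)&(i[:,:,2]<60)).astype(np.uint8)
    print(n,cv2.connectedComponentsWithStats(m)[2:4])
```

```text
rail dir -0.1070557 0.99425304 yaw 6.145617 res 0.0005397718823538793 0.0026995900323500254
tip [0.6989 0.0837 0.201 ] [np.float64(0.002472006611028146), np.float64(0.002472006611028228)]
base [0.701  0.0867 0.    ] [0.7046 0.0813 0.    ]
tip@205 [0.7042 0.0837 0.205 ] [0.6969 0.0814 0.205 ]
tip perp 0.05033118457768598 foot [0.6488 0.0783] s 0.09857336814373414
baseS perp 0.05283538798624361 foot [0.6485 0.0811] s 0.10137808444256058
baseT perp 0.0557975586873637 foot [0.6491 0.0753] s 0.09554369513242567
guardS perp -0.06791976211475467 foot [ 0.6585 -0.0113] s 0.008449088010715363
guardT perp -0.06474155302356716 foot [ 0.6577 -0.0043] s 0.015529396566061697
railL [0.6329 0.1957] s 0.2170158524694754
railR [ 0.6793 -0.2353] s -0.21653128320146156
rail centre proj in scene [227.633  264.9499]
carrier_grip scene 681 ((238.11976623535156, 184.94384765625), (52.4261589050293, 33.33254623413086), 29.898900985717773) [177.6, 205.7, 211.4, 267.4]
carrier_grip top 646 ((254.78768920898438, 358.7328796386719), (21.1844482421875, 32.18631362915039), 20.556045532226562) [339.9, 242.0, 375.0,
[... 3132 characters left out ...]
      [286.6667, 200.6667],
       [286.2941, 207.4706],
       [351.625 , 211.5   ],
       [350.5714, 221.    ],
       [348.9429, 238.2857],
       [283.    , 301.    ],
       [285.    , 300.    ],
       [271.    , 315.    ],
       [270.    , 320.    ],
       [273.    , 321.5   ]]))
T (array([[     0,      0,    560,    420, 235074],
       [   201,    206,      9,      3,     21],
       [   200,    209,     10,      7,     47],
       [   264,    233,      3,      2,      5],
       [   257,    234,     12,     10,     53]], dtype=int32), array([[279.5258, 209.4923],
       [205.5714, 206.8095],
       [204.3191, 212.4894],
       [265.2   , 233.4   ],
       [262.2264, 239.717 ]]))
```

Confirmed: the grey pin has a steel shaft and cone and stands on a grey foot behind the rail, so it is the one meant. The carrier's post is on the robot's side and its free leg faces +x, yaw about 20°. Moving above it now.

jog_arm(plan=[{"slide": [0,0,-1],"turn": 8.1},{"slide": [0,0,-1],"turn": 8.1},{"slide": [0,0,-1],"turn": 8.1},{"slide": [0,0,-1],"turn": 8.1},{"slide": [0,0,-1],"turn": 8.2},{"slide": [0,0,-1],"turn": 8.2},{"slide": [0,0,-1],"turn": 8.2}])

```text
time_s: 2.8
eef_pos: [0.1393, 0.6092, 0.3017]
tool_rot: [1.807, 2.57, -0.0]
wrist_force: [-0.3, 0.4, -0.1]
gripper_width: 0.0855
grip_force: 0.0
```

jog_arm(plan=[{"slide": [-3,2,0],"turn": 0},{"slide": [-4,2,0],"turn": 0},{"slide": [-4,2,0],"turn": 0},{"slide": [-4,2,0],"turn": 0},{"slide": [-4,1,0],"turn": 0},{"slide": [-4,1,0],"turn": 0},{"slide": [-4,0,0],"turn": 0},{"slide": [-4,0,0],"turn": 0},{"slide": [-4,0,0],"turn": 0},{"slide": [-4,0,0],"turn": 0},{"slide": [-4.5,0,0],"turn": 0},{"slide": [-4.5,0,0],"turn": 0},{"slide": [-4.5,0,0],"turn": 0},{"slide": [-4.5,0,0],"turn": 0},{"slide": [-4.5,-1,0],"turn": 0},{"slide": [-4.5,-1,0],"turn": 0},{"slide": [-4.5,-1,0],"turn": 0},{"slide": [-4.5,-1,0],"turn": 0},{"slide": [-4.5,-1,0],"turn": 0},{"slide": [-3,-1,0],"turn": 0}])

```text
time_s: 4.8
eef_pos: [0.461, -0.1544, 0.3016]
tool_rot: [1.8, 2.573, 0.0]
wrist_force: [0.4, -0.0, 0.3]
gripper_width: 0.0852
grip_force: 0.0
```

Run:
```python
from h import *
np.set_printoptions(precision=4,suppress=True)
from scipy.spatial.transform import Rotation as R
c=shot('wrist','w1.png')
print(np.array(c['pose']))
o=r.get_obs();M=R.from_rotvec(o['tool_rot']).as_matrix();print(o['eef_pos'],M[:,1],np.degrees(np.arctan2(M[1,1],M[0,1])))
for t,z in [('carrier_grip',.152),('carrier_saddle',.119),('carrier_tray',.034)]:
    for k in finder.place_of('wrist',t)[:2]: print(t,k['score'],k['at'],atz(c,k['at'],z))
```

```text
[[ 0.9392  0.326   0.1078  0.4328]
 [ 0.3433 -0.8932 -0.2905 -0.0793]
 [ 0.0016  0.3098 -0.9508  0.4447]
 [ 0.      0.      0.      1.    ]]
[ 0.4612 -0.1573  0.3016] [0.9397 0.3419 0.0001] 19.990796015810055
carrier_grip 0.74 [223.7, 274.9] [ 0.4685 -0.185   0.152 ]
carrier_saddle 0.75 [216.7, 275.5] [ 0.4703 -0.1888  0.119 ]
carrier_tray 0.93 [192.0, 276.6] [ 0.4691 -0.1827  0.034 ]
```

View pics/w1.png

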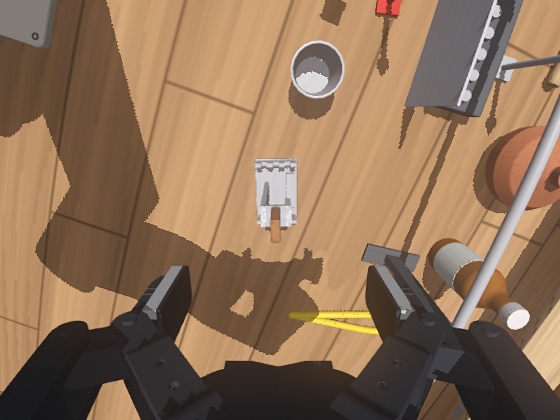

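The wrist view shows the carrier at (195,276): the post is on the left (robot side), its axes line up with the tool, and the surroundings are clear. Descending to grasp.

jog_arm(plan=[{"slide": [-1.4,-0.1,2],"turn": 0},{"slide": [-1.3,-0.1,3],"turn": 0},{"slide": [0,0,3],"turn": 0},{"slide": [0,0,3],"turn": 0},{"slide": [0,0,2.5],"turn": 0},{"slide": [0,0,2],"turn": 0},{"slide": [0,0,1.2],"turn": 0},{"slide": [0,0,0],"turn": 0},{"slide": [0,0,0],"turn": 0}])

```text
time_s: 5.9
eef_pos: [0.4685, -0.1772, 0.1349]
tool_rot: [1.798, 2.576, 0.0]
wrist_force: [-0.3, 1.0, -0.1]
gripper_width: 0.0856
grip_force: 0.0
```

jog_arm(plan=[{"slide": [0,0,0],"turn": 0},{"slide": [0,0,0],"turn": 0},{"slide": [0,0,0],"turn": 0},{"slide": [0,0,0],"turn": 0},{"slide": [0,0,0],"turn": 0},{"slide": [0,0,0],"turn": 0},{"slide": [0,0,0],"turn": 0},{"slide": [0,0,0],"turn": 0},{"slide": [0,0,0],"turn": 0},{"slide": [0,0,0],"turn": 0}], claw=0, newtons=60)

```text
time_s: 6.9
eef_pos: [0.4679, -0.1776, 0.1344]
tool_rot: [-1.799, -2.575, 0.0]
wrist_force: [-2.7, 0.5, 5.2]
gripper_width: 0.0092
grip_force: 59.6
```

jog_arm(plan=[{"slide": [0,0,-1],"turn": 0},{"slide": [0,0,-2],"turn": 0},{"slide": [0,0,-2.5],"turn": 0},{"slide": [0,0,-2.5],"turn": 0},{"slide": [0,0,-2.5],"turn": 0},{"slide": [0,0,-1.1],"turn": 0},{"slide": [0,0,0],"turn": 3.5},{"slide": [0,0,0],"turn": 3.5},{"slide": [0,0,0],"turn": 3.5},{"slide": [0,0,0],"turn": 3.4},{"slide": [0.6,1.6,0],"turn": 0},{"slide": [0.6,1.6,0],"turn": 0},{"slide": [0.6,1.6,0],"turn": 0},{"slide": [0.6,1.6,0],"turn": 0},{"slide": [0.6,1.6,0],"turn": 0},{"slide": [0.6,1.6,0],"turn": 0},{"slide": [0,0,0],"turn": 0},{"slide": [0,0,0],"turn": 0},{"slide": [0,0,0],"turn": 0}])

```text
time_s: 8.8
eef_pos: [0.5591, -0.1315, 0.2501]
tool_rot: [-2.097, -2.338, 0.001]
wrist_force: [0.3, -0.7, -2.0]
gripper_width: 0.0091
grip_force: 58.8
```

```bash
cat > m.py <<'E'
from h import *
import sys
from scipy.spatial.transform import Rotation as R
np.set_printoptions(precision=4,suppress=True)
o=r.get_obs();M=R.from_rotvec(o['tool_rot']).as_matrix();tp=o['eef_pos']
ang=np.degrees(np.arctan2(M[1,1],M[0,1]));print('tcp',tp,'ang',ang,'F',o['wrist_force'])
O=np.array([.6594,-.0198]);X=np.array([.9943,.107]);Y=np.array([-.107,.9943])
st=lambda p:np.array([(p[:2]-O)@X,(p[:2]-O)@Y,*p[2:]])
print('tcp stand',st(tp))
E
cat > n.py <<'E'
from m import *
dz=tp[2]-.1344
for n in ['wrist','scene','top']:
    c=shot(n,f'{n}_{sys.argv[1]}.png')
    for t,z in [('carrier_grip',.152),('carrier_saddle',.119),('carrier_tray',.034)]:
        for k in finder.place_of(n,t)[:1]:
            p=atz(c,k['at'],z+dz); print(n,t,round(k['score'],2),np.array(k['at']),'stand',st(p),'tool',M.T@(p-tp))
E
python3 n.py 2
```

```text
tcp [ 0.5591 -0.1315  0.2501] ang 6.222984213305048 F [ 0.3444 -0.7111 -2.0464]
tcp stand [-0.1117 -0.1003  0.2501]
wrist carrier_grip 0.84 [304.5 277.9] stand [-0.1123 -0.1099  0.2677] tool [-0.0095 -0.0007 -0.0176]
wrist carrier_saddle 0.83 [268.1 279. ] stand [-0.1117 -0.1083  0.2347] tool [-0.008  -0.      0.0154]
wrist carrier_tray 0.75 [217.4 279.1] stand [-0.1114 -0.1072  0.1497] tool [-0.0069  0.0004  0.1004]
scene carrier_grip 0.75 [192.3 203.1] stand [-0.113  -0.1086  0.2677] tool [-0.0082 -0.0013 -0.0176]
scene carrier_saddle 0.6 [214.9 318. ] stand [0.0725 0.1079 0.2347] tool [0.2079 0.1845 0.0153]
top carrier_grip 0.98 [217.  362.4] stand [-0.1098 -0.1095  0.2677] tool [-0.0092  0.0019 -0.0176]
top carrier_saddle 0.61 [217.9 360.7] stand [-0.1095 -0.1133  0.2347] tool [-0.013   0.0022  0.0154]
top carrier_tray 0.6 [223.4 351. ] stand [-0.1161 -0.1068  0.1497] tool [-0.0065 -0.0044  0.1004]
```

View pics/wrist_2.png

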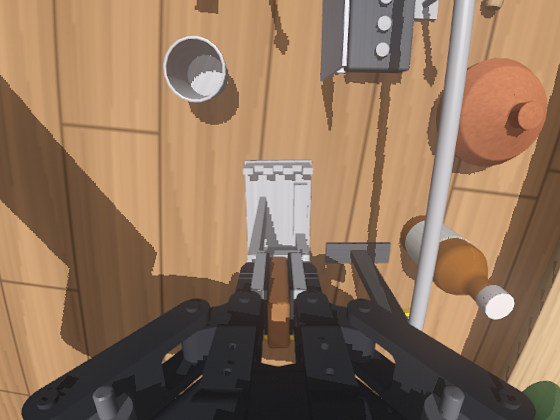

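The carrier hangs straight in the jaws at (210,278), with the rail from (463,0) to (418,320). I'll measure the rail line from the wrist and scene views.

```bash
cat > rail.py <<'E'
from m import *
def rail(n,axis,rng,z=.19):
    c=shot(n); g=cv2.cvtColor(c['img'],cv2.COLOR_RGB2LAB).astype(float); out=[]
    g0=cv2.cvtColor(c['img'],cv2.COLOR_RGB2GRAY).astype(float)
    sat=c['img'].astype(int).max(2)-c['img'].astype(int).min(2)   # steel: grey, low saturation
    for k in rng:
        def pix(s):
            w=O+Y*s; return proj(c,[w[0],w[1],z])
        a=pix(k); line=np.arange(-14,15)
        if axis=='col': q=[(int(round(a[0])),int(round(a[1]))+j) for j in line]
        else: q=[(int(round(a[0]))+j,int(round(a[1]))) for j in line]
        v=np.array([sat[i] if 0<=i[0]<420 and 0<=i[1]<560 else 255 for i in q])<32
        # run containing/closest to the centre
        best=None;i=0
        while i<len(v):
            if v[i]:
                j=i
                while j+1<len(v) and v[j+1]: j+=1
                m=(i+j)/2
                if best is None or abs(m-14)<abs(best[0]-14): best=(m,j-i+1)
                i=j+1
            else: i+=1
        if best:
            m=best[0]; rc=(q[0][0],q[0][1]+m) if axis=='col' else (q[0][0]+m,q[0][1])
            s=st(atz(c,rc,z)); out.append([s[1],s[0],best[1]])
    return np.array(out)
if __name__=='__main__':
    print(rail('wrist','col',np.arange(-.12,.08,.015)))
    print(rail('scene','row',np.arange(-.18,.2,.025)))
    print(rail('top','row',np.arange(-.18,.2,.025)))
E
python3 rail.py
```

```text
tcp [ 0.5596 -0.1315  0.2504] ang 6.21656507135432 F [ 1.0325 -1.0644 -2.1115]
tcp stand [-0.1112 -0.1004  0.2504]
[[-0.1203 -0.0023 23.    ]
 [-0.105  -0.0002 29.    ]
 [-0.0904 -0.0003 19.    ]
 [-0.0748 -0.0003 18.    ]
 [-0.0599 -0.0006 20.    ]
 [-0.045  -0.0008 20.    ]
 [-0.0299 -0.0004 20.    ]
 [-0.0153 -0.0009 21.    ]
 [-0.     -0.0009 20.    ]
 [ 0.0148 -0.0007 21.    ]
 [ 0.0298 -0.0008 21.    ]
 [ 0.0449 -0.0009 21.    ]]
[[-0.1787 -0.005   5.    ]
 [-0.1456 -0.0225 15.    ]
 [-0.1203 -0.0226 16.    ]
 [-0.0945 -0.0226 15.    ]
 [-0.0794 -0.0027  6.    ]
 [-0.0507 -0.0078 24.    ]
 [-0.0274 -0.0054  5.    ]
 [-0.0145  0.0181 18.    ]
 [ 0.0099  0.019  18.    ]
 [ 0.0347  0.0199 18.    ]
 [ 0.0578  0.0195 18.    ]
 [ 0.0835  0.0204 18.    ]
 [ 0.12   -0.0002 29.    ]
 [ 0.1451 -0.0008 29.    ]
 [ 0.1706 -0.0014 29.    ]
 [ 0.194   0.0018 29.    ]]
[[-0.1781 -0.0082 22.    ]
 [-0.1545 -0.0111 20.    ]
 [-0.1294 -0.0049  9.    ]
 [-0.1037 -0.005   9.    ]
 [-0.0806 -0.0041  8.    ]
 [-0.055  -0.0042  8.    ]
 [-0.0293 -0.0044  8.    ]
 [-0.0038 -0.0045  8.    ]
 [ 0.0218 -0.0046  8.    ]
 [ 0.0459 -0.0165 17.    ]
 [ 0.0712 -0.0153 16.    ]
 [ 0.0952 -0.0015 27.    ]
 [ 0.1217 -0.0143 17.    ]
 [ 0.147  -0.0144 17.    ]
 [ 0.1723 -0.0145 17.    ]
 [ 0.1973 -0.0121 19.    ]]
```

jog_arm(plan=[{"slide": [0,0.7,0],"turn": 0},{"slide": [0,1.3,0],"turn": 0},{"slide": [0,1.5,0],"turn": 0},{"slide": [0,1.5,0],"turn": 0},{"slide": [0,1.5,0],"turn": 0},{"slide": [0,1.5,0],"turn": 0},{"slide": [0,1.3,0],"turn": 0},{"slide": [0,1,0],"turn": 0},{"slide": [0,0.7,0],"turn": 0},{"slide": [0,0,0],"turn": 0},{"slide": [0,0,0],"turn": 0},{"slide": [0,0,0],"turn": 0}])

```text
time_s: 10.75
eef_pos: [0.6684, -0.1196, 0.2503]
tool_rot: [-2.098, -2.338, 0.001]
wrist_force: [0.8, 0.1, -2.8]
gripper_width: 0.0093
grip_force: 58.8
```

```bash
python3 rail.py | head -14; python3 n.py 3 | grep -v tray
```

```text
tcp [ 0.6684 -0.1196  0.2503] ang 6.211378372948229 F [ 0.8419  0.0708 -2.8098]
tcp stand [-0.0017 -0.1002  0.2503]
[[-0.1198 -0.0001 29.    ]
 [-0.1047 -0.0002 29.    ]
 [-0.0903 -0.0003 29.    ]
 [-0.0751  0.0003 29.    ]
 [-0.0598  0.0002 29.    ]
 [-0.0451 -0.0008 18.    ]
 [-0.0297 -0.0012 19.    ]
 [-0.0149 -0.0013 19.    ]
 [-0.0001 -0.0013 21.    ]
 [ 0.0149 -0.0002 29.    ]
 [ 0.0299 -0.0002 29.    ]]
[[-0.1793 -0.0033  4.    ]
tcp [ 0.6686 -0.1197  0.2505] ang 6.207576571518163 F [ 0.3713 -0.5813 -2.7193]
tcp stand [-0.0015 -0.1003  0.2505]
wrist carrier_grip 0.82 [301.8 275.2] stand [-0.0035 -0.1083  0.2681] tool [-0.008  -0.002  -0.0176]
wrist carrier_saddle 0.98 [270.6 277.6] stand [-0.0024 -0.1099  0.2351] tool [-0.0096 -0.0009  0.0154]
top carrier_grip 0.6 [170.6 355.6] stand [ 0.0001 -0.1065  0.2681] tool [-0.0062  0.0017 -0.0176]
top carrier_saddle 0.68 [173.9 353.8] stand [-0.0014 -0.1092  0.2351] tool [-0.0089  0.0002  0.0154]
```

jog_arm(plan=[{"slide": [0,0,0.6],"turn": 0},{"slide": [0,0,0.8],"turn": 0},{"slide": [0,0,0.8],"turn": 0},{"slide": [0,0,0.6],"turn": 0},{"slide": [0,0,0.5],"turn": 0},{"slide": [0,0,0.3],"turn": 0},{"slide": [0,0,0],"turn": 0},{"slide": [0,0,0],"turn": 0}])

```text
time_s: 12.3
eef_pos: [0.6691, -0.1196, 0.2144]
tool_rot: [2.098, 2.338, 0.0]
wrist_force: [0.2, -0.3, -2.8]
gripper_width: 0.0091
grip_force: 58.8
```

jog_arm(plan=[{"slide": [0,0,0.1],"turn": 0},{"slide": [0,0,0.1],"turn": 0},{"slide": [0,0,0],"turn": 0},{"slide": [0,0,0],"turn": 0}])

```text
time_s: 12.7
eef_pos: [0.6689, -0.1196, 0.2124]
tool_rot: [2.098, 2.339, 0.0]
wrist_force: [1.1, 1.0, -3.4]
gripper_width: 0.0092
grip_force: 58.8
```

jog_arm(plan=[{"slide": [0,0,0.1],"turn": 0},{"slide": [0,0,0],"turn": 0},{"slide": [0,0,0],"turn": 0}])

```text
time_s: 13.0
eef_pos: [0.669, -0.1196, 0.2114]
tool_rot: [2.098, 2.339, 0.0]
wrist_force: [0.6, 0.2, -1.8]
gripper_width: 0.0091
grip_force: 59.1
```

jog_arm(plan=[{"slide": [0,0,0.1],"turn": 0},{"slide": [0,0,0],"turn": 0},{"slide": [0,0,0],"turn": 0}])

```text
time_s: 13.3
eef_pos: [0.6691, -0.1196, 0.2112]
tool_rot: [2.097, 2.338, 0.001]
wrist_force: [-3.0, 0.6, 5.2]
gripper_width: 0.0091
grip_force: 60.0
```

jog_arm(plan=[{"slide": [0.5,0,-0.05],"turn": 0},{"slide": [1,0,0],"turn": 0},{"slide": [1.5,0,0],"turn": 0},{"slide": [1.5,0,0],"turn": 0},{"slide": [1.5,0,0],"turn": 0},{"slide": [1.5,0,0],"turn": 0},{"slide": [1.5,0,0],"turn": 0},{"slide": [1,0,0],"turn": 0},{"slide": [0,0,0],"turn": 0}])

```text
time_s: 14.2
eef_pos: [0.6579, -0.017, 0.2113]
tool_rot: [-2.095, -2.339, -0.003]
wrist_force: [-0.1, 3.2, 6.3]
gripper_width: 0.0092
grip_force: 60.2
```

jog_arm(plan=[{"slide": [0.5,0,0],"turn": 0},{"slide": [1,0,0],"turn": 0},{"slide": [1.3,0,0],"turn": 0},{"slide": [1.3,0,0],"turn": 0},{"slide": [1.3,0,0],"turn": 0},{"slide": [1.2,0,0],"turn": 0},{"slide": [0.8,0,0],"turn": 0},{"slide": [0.6,0,0],"turn": 0},{"slide": [0,0,0],"turn": 0},{"slide": [0,0,0],"turn": 0}])

```text
time_s: 15.2
eef_pos: [0.6492, 0.0615, 0.2113]
tool_rot: [-2.096, -2.339, -0.002]
wrist_force: [0.6, -0.7, 6.1]
gripper_width: 0.0092
grip_force: 60.1
```

```bash
python3 n.py 4
python3 - <<'E'
import cv2,numpy as np
a=cv2.imread('pics/scene_4.png');b=cv2.imread('pics/top_4.png');w=cv2.imread('pics/wrist_4.png')
f=lambda i,r,c:cv2.resize(i[r:r+75,c:c+100],(400,300),interpolation=3)
o=np.vstack([np.hstack([f(a,180,265),f(b,145,230)]),np.hstack([f(a,230,265),cv2.resize(w,(400,300))])])
cv2.imwrite('pics/d.png',o)
E
```

```text
tcp [0.6492 0.0615 0.2113] ang 6.264487239952901 F [ 0.6273 -0.696   6.062 ]
tcp stand [-0.0015  0.0819  0.2113]
wrist carrier_grip 0.88 [303.7 278.3] stand [-0.002   0.0728  0.2289] tool [-0.009  -0.0005 -0.0176]
wrist carrier_saddle 0.96 [269.  275.4] stand [-0.0036  0.0734  0.1959] tool [-0.0085 -0.0022  0.0154]
wrist carrier_tray 0.96 [217.5 278.3] stand [-0.0018  0.0751  0.1109] tool [-0.007  -0.0004  0.1004]
scene carrier_saddle 0.96 [215.2 290. ] stand [-0.0063  0.0755  0.1959] tool [-0.0064 -0.0048  0.0154]
scene carrier_tray 0.97 [242.4 289.3] stand [-0.0013  0.0694  0.1109] tool [-0.0126  0.0001  0.1004]
top carrier_grip 0.8 [177.7 278.6] stand [0.0078 0.0733 0.2289] tool [-0.0086  0.0092 -0.0176]
top carrier_saddle 0.65 [217.6 158.5] stand [-0.0573  0.378   0.1959] tool [ 0.2962 -0.0552  0.0158]
top carrier_tray 0.62 [189.7 279.1] stand [-0.0033  0.0704  0.1109] tool [-0.0117 -0.0019  0.1004]
```

View pics/d.png

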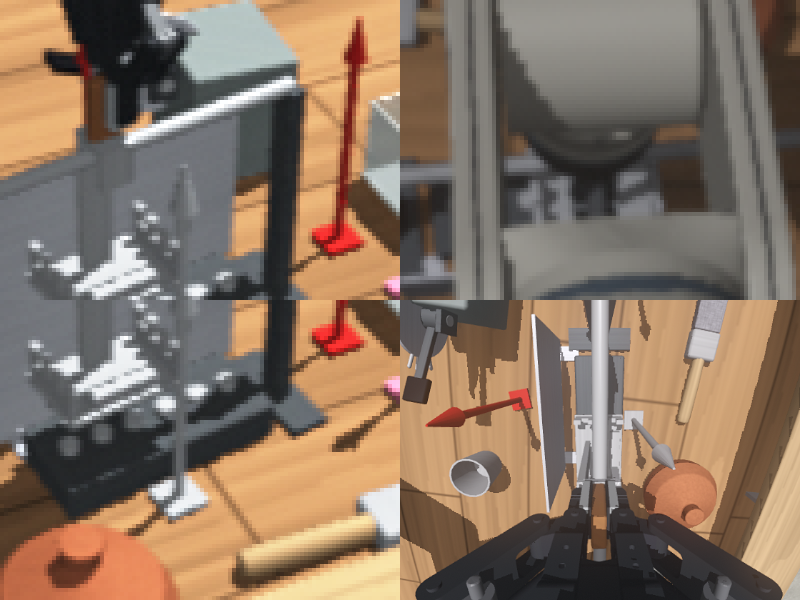

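Run:
```python
from m import *
c=shot('wrist','w5.png')
for rc,z in [((232,380.8),.205),((172,327),0.004)]: print(st(atz(c,rc,z)))
for s in [.095,.0985,.102]:
    w=O+Y*s+X*.0545; print(s,proj(c,[*w,.205]),proj(c,[*w,.004]))
i=c['img'][150:250,305:405,::-1];cv2.imwrite('pics/e.png',cv2.resize(i,(600,600),interpolation=3))
```

```text
tcp [0.6491 0.0615 0.2112] ang 6.2527907534170915 F [-0.3488  0.6673  7.3731]
tcp stand [-0.0015  0.0819  0.2112]
[0.0523 0.1004 0.205 ]
[0.0549 0.0933 0.004 ]
0.095 [241.3601 383.7152] [170.5587 326.7399]
0.0985 [235.3267 384.449 ] [167.5669 326.8877]
0.102 [229.21   385.1872] [164.5583 327.0358]
```

View pics/e.png

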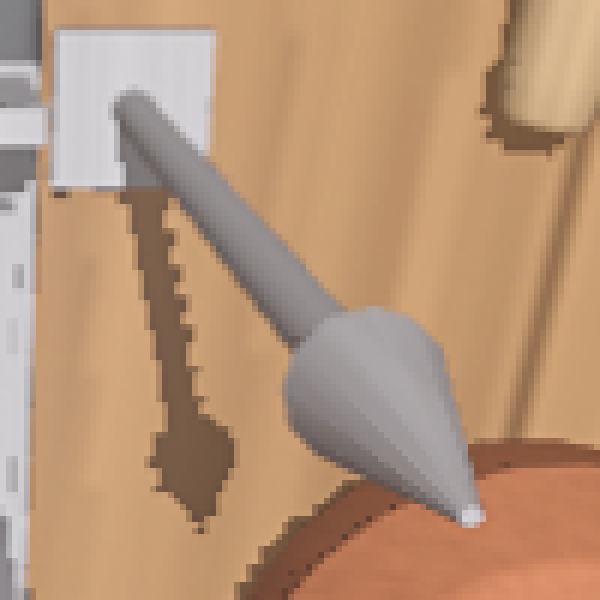

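The pin tip at wrist (236,383) and foot at (168,327) both put the mark at s = 98 mm. The carrier is at 73.6 mm, so slide 24.5 mm.

jog_arm(plan=[{"slide": [0.4,0,0],"turn": 0},{"slide": [0.6,0,0],"turn": 0},{"slide": [0.6,0,0],"turn": 0},{"slide": [0.5,0,0],"turn": 0},{"slide": [0.35,0,0],"turn": 0},{"slide": [0,0,0],"turn": 0},{"slide": [0,0,0],"turn": 0}])

```text
time_s: 16.55
eef_pos: [0.6465, 0.0851, 0.2113]
tool_rot: [-2.097, -2.339, -0.001]
wrist_force: [0.1, -2.1, 5.9]
gripper_width: 0.0094
grip_force: 60.1
```

```bash
python3 n.py 6 |grep -v top
python3 - <<'E'
import cv2,numpy as np
w=cv2.imread('pics/wrist_6.png')
cv2.imwrite('pics/f.png',cv2.resize(w[110:410,190:430],(640,800))[:600] if 0 else cv2.resize(w[120:345,200:420],(586,600),interpolation=3))
E
```

```text
tcp [0.6465 0.0851 0.2113] ang 6.258833304121858 F [ 0.1106 -2.0542  5.8648]
tcp stand [-0.0016  0.1057  0.2113]
wrist carrier_grip 0.66 [305.2 277.8] stand [-0.0023  0.0958  0.2289] tool [-0.0099 -0.0007 -0.0176]
wrist carrier_tray 0.93 [216.9 277.2] stand [-0.0028  0.0993  0.1109] tool [-0.0064 -0.0012  0.1004]
scene carrier_grip 0.87 [201.8 297.1] stand [-0.0077  0.0975  0.2289] tool [-0.0082 -0.0061 -0.0176]
scene carrier_saddle 0.88 [214.  298.7] stand [0.0007 0.0973 0.1959] tool [-0.0084  0.0022  0.0154]
scene carrier_tray 0.65 [236.5 299.4] stand [-0.0087  0.1054  0.1109] tool [-0.0004 -0.0071  0.1004]
```

View pics/f.png

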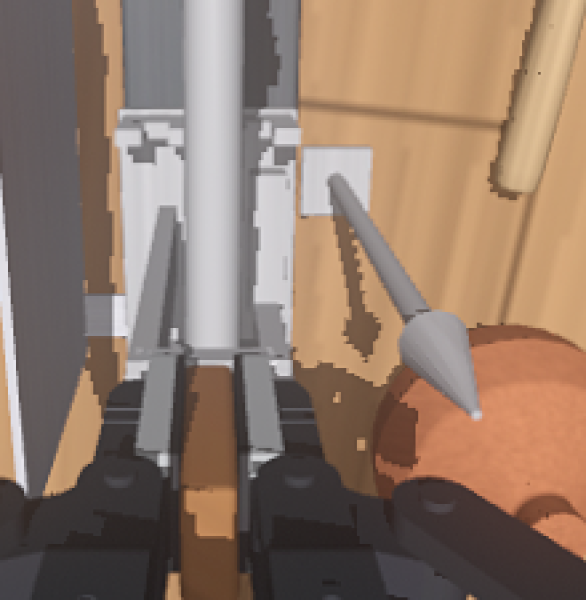

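Run:
```python
from m import *
c=shot('wrist')
k=.375
for nm,(x,y),z in [('crownL',(148,360),.202),('crownR',(272,358),.202),('tabtop far',(205,488),.247),('tip',(476,413),.205)]:
    print(nm,st(atz(c,(120+y*k,200+x*k),z)))
for s in [.095,.0975,.1]:
    print(s,[((proj(c,[*(O+Y*(s+dy)+X*(dx-.0015)),z])-[120,200])/k)[::-1] for dx,dy,z in [(-.017,.012,.202),(.017,.012,.202),(0,.012,.247),(0,.012,.202),(.03,.045,.111)]])
```

```text
tcp [0.6465 0.0851 0.2112] ang 6.251377090377179 F [ 0.1543 -2.1347  6.2959]
tcp stand [-0.0016  0.1057  0.2112]
crownL [-0.0147  0.1093  0.202 ]
crownR [0.011  0.1098 0.202 ]
tabtop far [-0.0028  0.1098  0.247 ]
tip [0.0538 0.0984 0.205 ]
0.095 [array([129.7008, 369.7635]), array([293.4407, 370.054 ]), array([213.0425, 503.2279]), array([211.5931, 369.993 ]), array([310.0383, 131.4497])]
0.0975 [array([129.3538, 358.8946]), array([293.8842, 359.1918]), array([213.1183, 489.6769]), array([211.6416, 359.1212]), array([310.3626, 123.2221])]
0.1 [array([129.0051, 347.9175]), array([294.33  , 348.2216]), array([213.195 , 475.9311]), array([211.6905, 348.1413]), array([310.6874, 114.9471])]
```

The crown and tab edges put the carrier at 97.6 mm against the pin's 98.3 mm, so it is centred. Letting go.

jog_arm(plan=[{"slide": [0.05,0,-0.05],"turn": 0},{"slide": [0,0,-0.03],"turn": 0},{"slide": [0,0,0],"turn": 0}])

```text
time_s: 17.5
eef_pos: [0.6463, 0.0853, 0.2113]
tool_rot: [-2.096, -2.338, -0.001]
wrist_force: [1.3, 0.8, 2.3]
gripper_width: 0.0094
grip_force: 59.4
```

jog_arm(plan=[{"slide": [0,0,0],"turn": 0},{"slide": [0,0,0],"turn": 0},{"slide": [0,0,0],"turn": 0},{"slide": [0,0,0],"turn": 0},{"slide": [0,0,0],"turn": 0},{"slide": [0,0,0],"turn": 0}], claw=3.5)

```text
time_s: 18.1
eef_pos: [0.6467, 0.0842, 0.2116]
tool_rot: [-2.098, -2.338, 0.0]
wrist_force: [0.7, -0.2, 0.2]
gripper_width: 0.035
grip_force: 0.0
```

jog_arm(plan=[{"slide": [0,0,-0.5],"turn": 0},{"slide": [0,0,-1],"turn": 0},{"slide": [0,0,-1.5],"turn": 0},{"slide": [0,0,-2],"turn": 0},{"slide": [0,0,-2.5],"turn": 0},{"slide": [0,0,-2.5],"turn": 0},{"slide": [0,-2,-1],"turn": 0},{"slide": [0,-3,0],"turn": 0},{"slide": [0,-3,0],"turn": 0},{"slide": [0,-3,0],"turn": 0},{"slide": [0,-2,0],"turn": 0},{"slide": [0,0,0],"turn": 0}])

```text
time_s: 19.3
eef_pos: [0.5157, 0.07, 0.3233]
tool_rot: [2.097, 2.338, 0.001]
wrist_force: [0.5, -0.7, -0.4]
gripper_width: 0.0351
grip_force: 0.0
```

```bash
cat > q.py <<'E'
from m import *
for n in ['scene','top','wrist']:
    c=shot(n,n+'_7.png')
    for t,z in [('carrier_grip',.229),('carrier_saddle',.196),('carrier_tray',.111)]:
        for k in finder.place_of(n,t)[:1]: print(n,t,round(k['score'],2),'stand',st(atz(c,k['at'],z)))
    for t,z in [('dial_pivot',.085),('dial_pad',.118),('control',0)]:
        for k in finder.place_of(n,t)[:2]: print(n,t,round(k['score'],2),np.array(k['at']),atz(c,k['at'],z))
    i=c['img'].astype(int);m=((i[:,:,0]>100)&(i[:,:,1]<50)&(i[:,:,2]<50)).astype(np.uint8)
    N,_,s,ce=cv2.connectedComponentsWithStats(m)
    print(n,'red',[(list(map(int,s[j])),) for j in range(1,N) if s[j][4]>15])
E
python3 q.py
```

```text
tcp [0.5157 0.07   0.3233] ang 6.225370713073507 F [ 0.475  -0.671  -0.3773]
tcp stand [-0.1333  0.1047  0.3233]
scene carrier_grip 0.71 stand [0.0008 0.101  0.229 ]
scene carrier_saddle 0.69 stand [-0.0116  0.1029  0.196 ]
scene carrier_tray 0.69 stand [-0.1101  0.1629  0.111 ]
scene dial_pivot 0.89 [199.7 304.1] [0.4502 0.1885 0.085 ]
scene dial_pad 0.4 [193.8 279.4] [0.432  0.1114 0.118 ]
scene dial_pad 0.25 [212.5 297. ] [0.5449 0.1201 0.118 ]
scene control 0.75 [199.9 304. ] [0.3389 0.242  0.    ]
scene control 0.61 [212.3 319.2] [0.4286 0.2569 0.    ]
scene red [([285, 187, 4, 29, 57],), ([343, 186, 13, 58, 136],)]
top carrier_grip 0.87 stand [-0.0046  0.1013  0.229 ]
top carrier_saddle 0.83 stand [0.0018 0.0943 0.196 ]
top carrier_tray 0.61 stand [-0.0019  0.0941  0.111 ]
top dial_pivot 0.95 [264.  228.3] [0.4454 0.187  0.085 ]
top dial_pad 0.63 [268.6 254.4] [0.4349 0.114  0.118 ]
top control 0.8 [260.8 207.4] [0.4514 0.2578 0.    ]
top red [([201, 206, 9, 3, 22],), ([200, 209, 10, 6, 40],)]
wrist carrier_grip 0.78 stand [-0.0012  0.0974  0.229 ]
wrist carrier_saddle 0.75 stand [-0.0021  0.1011  0.196 ]
wrist carrier_tray 0.63 stand [0.0015 0.1022 0.111 ]
wrist dial_pivot 0.8 [ 66.8 222.3] [0.4394 0.1904 0.085 ]
wrist dial_pad 0.93 [135.5 213.8] [0.4403 0.1148 0.118 ]
wrist dial_pad 0.7 [185.3 387.9] [0.6453 0.0803 0.118 ]
wrist control 0.87 [ 34.7 249.2] [0.4581 0.2447 0.    ]
wrist red [([356, 0, 22, 26, 78],)]
```

Run:
```python
from h import *
np.set_printoptions(precision=4,suppress=True)
S=shot('scene');T=shot('top')
print('red base T',atz(T,(239.5,263),0),'tip S@.205',atz(S,(184.5,287),.205))
p,e=tri([ray(S,(184.5,287)),ray(T,(235,262.5))]);print(p,e)
w=cv2.imread('pics/wrist_7.png');cv2.imwrite('pics/g.png',w)
```

```text
red base T [0.5157 0.0942 0.    ] tip S@.205 [0.5199 0.1006 0.205 ]
[0.5222 0.0954 0.2074] [np.float64(0.0039175545573740655), np.float64(0.00391755455737413)]
```

View pics/g.png

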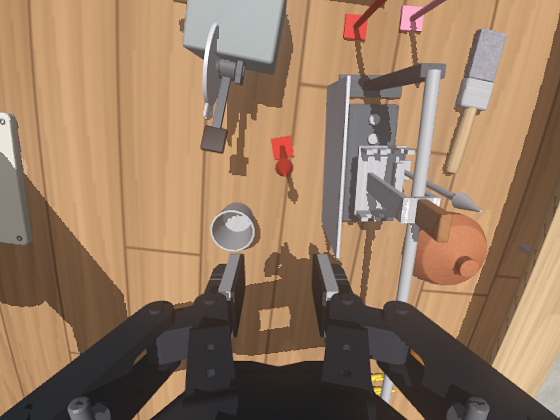

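The carrier hangs freely on the rail at (400,205). The lever pad is at (213,140) with the quadrant disc to its left, and the red pin at (283,160) is about 8 cm away, so there is room. Moving over the pad with the fingers shut.

jog_arm(plan=[{"slide": [0,0,0],"turn": 6.2},{"slide": [0,0,0],"turn": 6.2},{"slide": [0.5,-2,0],"turn": 0},{"slide": [0.5,-2.1,0],"turn": 0},{"slide": [0.6,-2.1,0],"turn": 0},{"slide": [0.6,-2,0],"turn": 0},{"slide": [0,0,1.5],"turn": 0},{"slide": [0,0,2],"turn": 0},{"slide": [0,0,2],"turn": 0},{"slide": [0,0,1.5],"turn": 0},{"slide": [0,0,0],"turn": 0},{"slide": [0,0,0],"turn": 0}], claw=0, newtons=40)

```text
time_s: 21.65
eef_pos: [0.4385, 0.1009, 0.2519]
tool_rot: [-2.338, -2.098, 0.0]
wrist_force: [-0.1, 0.9, 0.3]
gripper_width: -0.0003
grip_force: 0.0
```

Run:
```python
from m import *
c=shot('wrist','w8.png')
for t,z in [('dial_pivot',.085),('dial_pad',.118),('control',0)]:
    for k in finder.place_of('wrist',t)[:2]: print(t,round(k['score'],2),np.array(k['at']),atz(c,k['at'],z))
k=finder.cut_out('wrist','control')[0];print(k['bbox'])
```

```text
tcp [0.4385 0.1009 0.2519] ang -6.17886326968675 F [-0.1414  0.8959  0.2719]
tcp stand [-0.2067  0.1436  0.2519]
dial_pivot 0.76 [ 98.9 274.8] [0.4443 0.1907 0.085 ]
dial_pad 0.89 [186.  278.5] [0.4395 0.1128 0.118 ]
control 0.57 [ 54.  276.1] [0.4509 0.2441 0.    ]
control 0.28 [237.4 436.4] [ 0.6524 -0.0142  0.    ]
[171.0, 0.0, 332.6, 200.7]
```

View pics/w8.png

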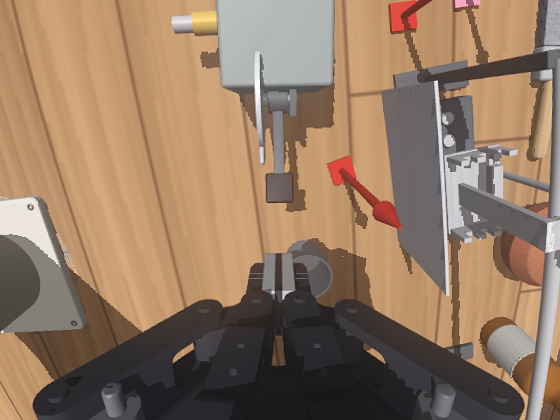

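The lever at (279,100→187) lines up with the tool and the fingertips are just beyond the pad. Pivot to pad measures 78 mm, as it should. Descending.

jog_arm(plan=[{"slide": [0.2,-0.1,2],"turn": 0},{"slide": [0,0,2.5],"turn": 0},{"slide": [0,0,2.5],"turn": 0},{"slide": [0,0,2.5],"turn": 0},{"slide": [0,0,1.5],"turn": 0},{"slide": [0,0,1],"turn": 0},{"slide": [0,0,0],"turn": 0},{"slide": [0,0,0],"turn": 0}])

```text
time_s: 22.7
eef_pos: [0.4381, 0.103, 0.1321]
tool_rot: [2.338, 2.098, 0.001]
wrist_force: [-0.1, -0.2, 0.6]
gripper_width: 0.0002
grip_force: 0.0
```

jog_arm(plan=[{"slide": [0,0,0.5],"turn": 0},{"slide": [0,0,0.5],"turn": 0},{"slide": [0,0,0],"turn": 0}])

```text
time_s: 23.0
eef_pos: [0.438, 0.103, 0.1217]
tool_rot: [2.337, 2.098, 0.002]
wrist_force: [1.2, 0.6, 3.3]
gripper_width: -0.0004
grip_force: 1.4
```

jog_arm(plan=[{"slide": [0,0,0.5],"turn": 0},{"slide": [0,0,0.5],"turn": 0},{"slide": [0,0,0],"turn": 0}])

```text
time_s: 23.3
eef_pos: [0.4376, 0.1029, 0.1115]
tool_rot: [2.338, 2.098, 0.0]
wrist_force: [0.6, 0.3, 3.0]
gripper_width: -0.0002
grip_force: 1.1
```

jog_arm(plan=[{"slide": [0,0,0.5],"turn": 0},{"slide": [0,0,0.5],"turn": 0},{"slide": [0,0,0],"turn": 0}])

```text
time_s: 23.6
eef_pos: [0.4377, 0.103, 0.1012]
tool_rot: [2.338, 2.098, 0.0]
wrist_force: [0.7, -1.7, 3.7]
gripper_width: 0.0
grip_force: 2.1
```

jog_arm(plan=[{"slide": [0,0,0.5],"turn": 0},{"slide": [0,0,0.5],"turn": 0},{"slide": [0,0,0.5],"turn": 0},{"slide": [0,0,0.5],"turn": 0},{"slide": [0,0,0.3],"turn": 0},{"slide": [0,0,0],"turn": 0},{"slide": [0,0,0],"turn": 0}])

```text
time_s: 24.3
eef_pos: [0.4377, 0.103, 0.0785]
tool_rot: [-2.338, -2.098, -0.0]
wrist_force: [0.5, -2.0, 6.8]
gripper_width: -0.0004
grip_force: 3.2
```

```bash
cat > p.py <<'E'
from m import *
pv=np.array([.4443,.1907,.085]);d=np.array([-.085,-.996,0])
F=[];L={}
for i in range(6):
    S=shot('scene');a=finder.place_of('scene','dial_pad');F.append(r.get_obs()['wrist_force'])
    W=shot('wrist');b=finder.place_of('wrist','dial_pad');F.append(r.get_obs()['wrist_force'])
    if i==0:
        for n,c,l in (('S',S,a),('W',W,b)):
            for k in l[:2]:
                o,v=ray(c,k['at'])
                # meet the lever's plane (normal to d and up)
                nn=np.cross(d,[0,0,1]);t=((pv-o)@nn)/(v@nn);q=o+v*t-pv
                h,z=q@d,q[2]
                print(n,round(k['score'],2),np.array(k['at']),'h,z',h,z,'r',np.hypot(h,z),'q',.35-np.arctan2(z,h)+np.arctan2(4,85))
print('F',np.mean(F,0),np.std(F,0))
E
python3 p.py
```

```text
tcp [0.4377 0.103  0.0785] ang -6.188664728601531 F [ 0.4541 -1.9546  6.8133]
tcp stand [-0.2073  0.1459  0.0785]
S 0.71 [230.7 258.3] h,z 0.1572169457198752 -0.08973029181095264 r 0.18102125093470353 q 0.9156524171648641
S 0.51 [205.1 277.5] h,z 0.0891593689110051 -0.004279229422124373 r 0.08926200126064773 q 0.4449826156853405
W 0.58 [262.9 281.3] h,z -0.989555842645114 2.0126286426284272 r 2.2427427000976787 q -1.6307363129783214
F [-0.3082 -2.3289  6.2488] [0.3292 0.4835 0.5258]
```

jog_arm(plan=[{"slide": [0,0,0.2],"turn": 0},{"slide": [0,0,0],"turn": 0}])

```text
time_s: 25.7
eef_pos: [0.4377, 0.1032, 0.0765]
tool_rot: [-2.338, -2.098, -0.001]
wrist_force: [0.0, -0.8, 5.8]
gripper_width: -0.0002
grip_force: 2.7
```

```bash
cat > f.py <<'E'
from m import *
F=[]
for i in range(12): eyes.read_camera('wrist'); F.append(r.get_obs()['wrist_force'])
print('F',np.mean(F,0),np.std(F,0)/3.5)
E
python3 f.py
```

```text
tcp [0.4377 0.1032 0.0765] ang -6.193661062391875 F [ 0.0284 -0.7847  5.7956]
tcp stand [-0.2073  0.146   0.0765]
F [-0.4262 -0.684   5.2583] [0.1321 0.1118 0.1623]
```

jog_arm(plan=[{"slide": [0,0,0.2],"turn": 0},{"slide": [0,0,0],"turn": 0}])

```text
time_s: 26.5
eef_pos: [0.4377, 0.1033, 0.0745]
tool_rot: [-2.338, -2.098, -0.001]
wrist_force: [0.2, 1.4, 4.5]
gripper_width: -0.0002
grip_force: 2.2
```

```bash
python3 f.py
```

```text
tcp [0.4377 0.1033 0.0745] ang -6.196216986885319 F [0.2403 1.3813 4.513 ]
tcp stand [-0.2072  0.1461  0.0745]
F [0.0306 2.0594 4.9595] [0.1532 0.1344 0.1588]
```

jog_arm(plan=[{"slide": [0,0,0.2],"turn": 0},{"slide": [0,0,0],"turn": 0}])

```text
time_s: 27.3
eef_pos: [0.4376, 0.1029, 0.0726]
tool_rot: [2.338, 2.098, 0.0]
wrist_force: [1.3, 2.3, 4.5]
gripper_width: -0.0
grip_force: 2.1
```

```bash
python3 f.py
```

```text
tcp [0.4376 0.1029 0.0726] ang -6.17555083152935 F [1.3478 2.3202 4.5432]
tcp stand [-0.2074  0.1457  0.0726]
F [0.5464 1.55   4.4281] [0.0969 0.1142 0.1174]
```

jog_arm(plan=[{"slide": [0,0,0.2],"turn": 0},{"slide": [0,0,0],"turn": 0}])

```text
time_s: 28.1
eef_pos: [0.4376, 0.103, 0.0706]
tool_rot: [-2.338, -2.098, -0.0]
wrist_force: [1.0, 2.1, 5.5]
gripper_width: -0.0001
grip_force: 2.4
```

```bash
python3 f.py; python3 p.py
```

```text
tcp [0.4376 0.103  0.0706] ang -6.180493670101461 F [0.996  2.0658 5.5384]
tcp stand [-0.2074  0.1458  0.0706]
F [0.7881 1.7274 5.0941] [0.1166 0.1804 0.15  ]
tcp [0.4376 0.103  0.0707] ang -6.180320163199059 F [0.713  2.3768 4.781 ]
tcp stand [-0.2074  0.1458  0.0707]
S 0.66 [207.5 280.2] h,z 0.08049791002500455 -0.01567895453459571 r 0.0820106281752045 q 0.5893903324845784
W 0.76 [259.6 283. ] h,z -0.10718520399709178 0.35150334168408026 r 0.3674823358625193 q -1.4697491235073843
F [0.7409 1.537  5.4553] [0.4902 0.5205 0.4909]
```

The force dipped at z ≈ 73.5 mm, where the model puts q ≈ 0.55. The geometry and the scene view put q at 0.585 now, so the third click is 1.3 mm lower.

jog_arm(plan=[{"slide": [0,0,0.13],"turn": 0},{"slide": [0,0,0],"turn": 0},{"slide": [0,0,0],"turn": 0},{"slide": [0,0,0],"turn": 0}])

```text
time_s: 30.3
eef_pos: [0.4376, 0.103, 0.0694]
tool_rot: [2.338, 2.098, 0.0]
wrist_force: [-0.2, 2.3, 6.2]
gripper_width: 0.0001
grip_force: 2.7
```

```bash
python3 f.py; python3 p.py
python3 - <<'E'
from m import *
for n in ['scene','top']:
    c=shot(n)
    for t,z in [('carrier_grip',.229),('carrier_saddle',.196),('carrier_tray',.111)]:
        for k in finder.place_of(n,t)[:1]: print(n,t,round(k['score'],2),'stand',st(atz(c,k['at'],z)))
E
```

```text
tcp [0.4376 0.103  0.0694] ang -6.181755718397299 F [-0.2259  2.3312  6.1702]
tcp stand [-0.2073  0.1459  0.0694]
F [0.1129 2.2976 6.2179] [0.1076 0.1087 0.0794]
tcp [0.4376 0.103  0.0695] ang -6.182454653408093 F [0.5249 2.3197 6.8876]
tcp stand [-0.2074  0.1459  0.0695]
S 0.39 [208.  278.6] h,z 0.08586437281875371 -0.016340491635106022 r 0.08740538991638273 q 0.5850812461027611
S 0.39 [238.1 246. ] h,z 0.19977885417932073 -0.10907803955401656 r 0.22761724295437263 q 0.8967864549046317
W 0.78 [259.4 283.6] h,z -0.08116299506154702 0.3002978643507634 r 0.3110727231709495 q -1.4377402945987503
F [0.1757 2.3502 6.4303] [0.5169 0.4931 0.4056]
tcp [0.4376 0.103  0.0695] ang -6.1878529011557735 F [0.7639 2.1441 6.1834]
tcp stand [-0.2074  0.1459  0.0695]
scene carrier_grip 0.76 stand [-0.0045  0.1068  0.229 ]
scene carrier_saddle 0.89 stand [-0.0135  0.1101  0.196 ]
scene carrier_tray 0.86 stand [-0.0013  0.1101  0.111 ]
top carrier_grip 0.76 stand [-0.0059  0.1007  0.229 ]
top carrier_saddle 0.71 stand [-0.016   0.1004  0.196 ]
top carrier_tray 0.95 stand [-0.0003  0.0961  0.111 ]
```

Force 6.2 N and z fit the third click. The scene view's carrier estimates drifted, so I'll check by image difference that it hasn't moved since release.

Run:
```python
from m import *
for n,(a,b,c0,d) in {'scene':(190,270,270,330),'top':(150,200,250,300)}.items():
    old=cv2.imread(f'pics/{n}_7.png')[:,:,::-1]; c=shot(n);new=c['img']
    D=np.abs(old.astype(int)-new).max(2)>40
    sub=D[a:b,c0:d];print(n,'changed',sub.sum(),'of',sub.size, 'rows',np.where(sub.any(1))[0]+a if sub.any() else '')
    for nm,im in (('old',old),('new',new)):
        # shift between tiles
        pass
    t0=cv2.cvtColor(np.ascontiguousarray(old[205:258,278:318]) if n=='scene' else np.ascontiguousarray(old[165:200,255:290]),cv2.COLOR_RGB2GRAY)
    R=cv2.matchTemplate(cv2.cvtColor(new,cv2.COLOR_RGB2GRAY),t0,cv2.TM_CCOEFF_NORMED);print(n,cv2.minMaxLoc(R)[1::2])
    for k in ['carrier_grip']:
        m=finder.cut_out(n,k)[0];print(m['bbox'],m['score'])
c=shot('scene')
for s in [.098,.108]: print(s,[proj(c,[*(O+Y*(s+dy)+X*dx),z])[::-1] for dx,dy,z in [(0,0,.247),(.03,-.045,.111),(.03,.045,.111)]])
```

```text
tcp [0.4376 0.103  0.0694] ang -6.183901512314961 F [0.9016 2.7506 5.8214]
tcp stand [-0.2074  0.1459  0.0694]
scene changed 231 of 4800 rows [190 191 192 193 194 195 196 197 198 199 200 201 202 203 204 205 206 207
 208 209 210 211 212]
scene (0.8896867036819458, (278, 205))
[283.5, 194.5, 319.0, 258.3] 0.97
top changed 127 of 2500 rows [193 194 195 196 197 198 199]
top (0.8755275011062622, (255, 165))
[253.2, 181.5, 285.0, 204.6] 0.67
0.098 [array([298.8515, 197.2608]), array([289.8014, 251.1979]), array([318.8248, 239.8282])]
0.108 [array([302.281 , 196.1144]), array([293.123, 249.896]), array([321.9333, 238.6113])]
```

```bash
python3 -c "
from bench import job
print(job.close_job())"
```

```text
the job is handed in; nothing more can be done
None
```

The carrier hangs released on the rail, centred on the steel pin to about 1 mm by my measurements, and I handed the job in with the lever held at the third click (about 6.2 N, angle about 0.6 rad); the judged result was not returned.

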